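Pin the squaring fence and hold the square in its corner

TASK

Lock the squaring board's swinging steel fence at ninety degrees: take the slim brass-knobbed index pin from the wooden stand and put it fully home through the hole at the fence's free end into the board, and leave it there. Then pick up the steel square, lay it flat on the board and press it into the corner so that its thick stock lies flush along the steel fence and its thin blade flush along the wooden rail; finish holding it pressed there with the gripper, so that I can check the corner and tighten the bolt. Leave everything else on the bench where it is.

Things in the scene. Friction and masses are not known exactly. Their poses are not given: they have to be found in the camera images.
- board: Squaring board: oak slab 220 (x) x 280 (y) x 18 mm, fixed. Origin: centre of its underside, z up. The wooden rail stands along its +x edge, the steel fence lies along its -y side; the corner between rail face and fence face is at x = 88, y = -110 mm in its frame. Two further holes in the open board are for other angles and stay empty
- rail: Walnut rail fixed on the board, 22 mm thick, 280 mm long (along its y), 24 mm high. Origin: on the board's top, middle of the face for the blade; that face is x = 0 of its frame and looks to its -x. Axes parallel to the board's. Rail, fence, board and square are waxed or polished: friction between them is about 0.25
- fence: Steel bar 190 x 25 x 8 mm on the board. Origin: bolt axis, bar's underside, 20 mm before the rail's face; x along the bar to the rail, bar from x = -174 to +16, y = -12.5 to +12.5 mm; stock goes against y = +12.5. Bolt head 8 mm above the bar. Unpinned, it swings at a few N. Starts within 0.3 degrees of square to the rail: the holes are up to 0.8 mm out of line, the tapered pin draws them together
- fence_hole (a point): Centre of the mouth of the 9 mm through hole near the fence's free end, on the bar's top face, 155 mm from the pivot, 26 mm above the bench
- board_hole (a point): Centre of the mouth of the 9 mm through hole in the board's top under it (18 mm deep)
- stand: Wooden pin stand, 50 (x) x 140 (y) x 30 mm high, fixed, with three 13 mm holes 28 mm deep, on its y axis at -45, 0 and +45 mm. Origin: centre of its underside. The index pin stands in one end hole, the plug gauge in the other, the middle one is empty
- pin: Index pin, 50 g: steel shank 8 mm in diameter, 26 mm long, its last 7 mm tapering to 4 mm; brass collar 18 mm wide, 4 mm thick; slim brass knob 14 mm in diameter up to 26 mm above the origin, to hold it by. Origin: on its axis at the collar's underside, z up. The collar rests on the stand's top; fully home it rests on the fence's top
- square: Engineer's square, steel, 0.55 kg, lying flat. Stock x -55 to +45, y -12 to +12 mm, 26 tall. Blade x +25 to +45, reaching to y = +138, z 11.5 to 14.5. Origin: underside, mid-width of the stock, 45 mm from the heel. Face y = -12 goes to the fence, edge x = +45 to the rail: seated, its x, y are parallel to the board's. A finger outside the stock must stay over 8 mm above the underside, to clear the fence
- square_heel (a point): The square's outer corner (heel), at its underside
- plug: Bystander: plug gauge with a broad, low brass mushroom head (26 mm in diameter, 14 mm high) and an 11 mm shank, standing in the stand; too thick for the hole. Origin at the head's underside
- block_a: Bystander: walnut damper block 62 x 22 x 22 mm, lying on the board towards its +y side. Origin: centre of its underside
- block_b: Bystander: walnut damper block 62 x 22 x 22 mm, lying on the slate. Origin: centre of its underside
- fork: Bystander: steel tuning fork, 125 mm long, 8 mm high, lying on the slate
- jar: Bystander: squat amber bakelite jar with screw cap, 66 mm in diameter, 57 mm high
- gauge: Bystander: stepped brass setting gauge, 72 x 20 x 22 mm
- voicer: Bystander: voicing tool with wooden handle, 130 mm long, 20 mm high, lying on the slate

How it is judged:
By the outcome, as a careful person would: the job done as asked, in the order asked, and still so for the second after the job is handed in, while the arm keeps its last pose, push and grip.
It also fails if it takes over 70 s, if anything falls off the work surface, if the arm or the gripper's body presses on something with over 40 N, if the wrist force passes 120 N, or if a joint passes its speed limit or range.

ROBOT

A 6-joint arm with a two-finger parallel gripper is mounted at the origin on the work surface. World frame = base frame: x ahead of the robot, y to its left, z up, the work surface at z = 0. Lengths are in m, angles in rad, forces in N, time in s.
With the tool pointing down it reaches from about 0.3 to 0.875 m from the base axis. Payload 6.4 kg.
Tool frame: the origin (TCP) lies where the fingers leave the gripper's body, on its centre line; the fingertips stand 73 mm ahead of it and the grasp point (between the pads) lies 54 mm ahead of it; z points along the fingers, y is the line along which they close (so a half turn about z gives the same grasp; the last joint's range is limited). The gripper opens to 85 mm and grips with 20 to 120 N. Pads are 22 mm wide; open, the fingers measure 114 mm over their backs; the gripper's body (76 mm by 85 mm) begins 54 mm behind the grasp point. The pads swing forward as they close: fully open they stand 13 mm farther back than shut.
Start: joints at [0.955, 0.181, 1.607, -0, 1.354, -0.206], TCP at [0.229, 0.527, 0.304] pointing down, gripper open.
Joint ranges: [-2.99, 2.99], [-0.89, 2.07], [0.3, 2.58], [-1.14, 4.28], [0, 2.63], [-3.12, 3.12]. Speed limits (rad/s): [2.57, 2.57, 3.01, 3.14, 3.14, 3.14].

INTERFACE

Orientations are given as a unit quaternion [w, x, y, z].
In Python, from bench import ctrl gives the robot as it stands.
- The arm moves only by the tool carry_out, never from a script. Its argument "steps" is one flat list of numbers, 7 for each row, row after row: the shift along the tool's x, y, z in m, then the turn, a rotation vector about the tool's x, y, z in rad, then the opening, from 0 (shut) to 1 (fully open). In form: [dx, dy, dz, wx, wy, wz, claw, dx, dy, dz, wx, wy, wz, claw, ...]. A call has 1 to 20 rows; each row is the pose to reach, as a shift and turn from the pose commanded when the call began, along the tool's axes at that moment; what a row does not reach only later rows make up. A row lasts 1/10 s, in which the tool goes at most 50 mm and 8.59 degrees, less where a joint would pass 70% of its speed; a pose out of reach is approached as far as the arm can. A call with a gripper value outside its range is refused whole. The fingers move at their own pace and stop on an object; the grip force is fixed at half the most. Time passes only in rows, so rows that repeat a pose let the fingers close. It gives the time, the measured TCP pose, the force, the opening and the grip force at its end, in the units of the state.
- ctrl.get_obs(): the state, without advancing time (a new reading comes with each control period).
- ctrl.camera(name): name is "side" or "top"; returns the picture (384x512x3 uint8, red, green, blue); there is no depth.
- ctrl.camera_params(name): a dict with "vertical_fov" (degrees; the focal length in pixels is half the picture's height over the tangent of half this angle, whatever the lens; pixels are square), "cx", "cy" (the principal point, pixels), "k1" (the pictures are not rectified: a ray, as slopes to the right and down, at radius r is drawn at 1 + k1 r^2 times it, then the intrinsics apply), "cam_to_world" (4x4, takes a point from camera to world coordinates). Camera axes: x right, y down, z forward; pixel columns grow to the right and rows downward; lengths in m; the calibration is good to about 2 mm. A picture is of the moment at which its call begins. camera_params takes no time and is no camera call.
- ctrl.hand_in(): hands the job in; it is judged then, once.
The state is a dict: "time_s": time; "q": joint angles; "dq": joint speeds; "joint_efforts": joint torques, N m; "eef_pos": TCP position; "eef_rot": TCP orientation; "wrist_force": force on the tool from outside, world axes, zero at the start; "torque": the same for the moment, N m; "opening": opening from 0.0 (shut) to 1.0 (fully open); "grasp_force": force on a finger pad.
Only numpy, scipy, OpenCV 4.12 (cv2) and the standard library are available. Lean on these libraries where they do the work, as an engineer would, in place of code of your own. Each camera call takes 0.05 s, during which the arm holds its last target. There are 200 camera calls.

## Working session

There is one attempt and no reset: what is moved stays moved. The work goes in short steps, Python scripts to look and compute and a tool call to move; the robot and the scene stay as the last step left them, time stands still between calls to the robot, and variables do not carry over. Pictures are saved under pics/ and viewed, at most 10 in all, crops included, and the job is handed in when it is done.

Besides the shell and the picture viewer there is one more tool, called by a JSON object that holds its "fn" and its "kwargs". carry_out: Moves the arm, as the interface text tells. Its arguments: {"type":"object","properties":{"steps":{"type":"array"}},"required":["steps"]}

```bash
mkdir -p pics
cat > h.py <<'E'
import numpy as np, cv2
from bench import ctrl
def K(n):
    p=ctrl.camera_params(n); f=192/np.tan(np.radians(p["vertical_fov"])/2)
    return p,f
def ray(n,u,v):
    p,f=K(n); d=np.array([(u-p["cx"])/f,(v-p["cy"])/f]); s=d.copy()
    for _ in range(20): s=d/(1+p["k1"]*(s@s))
    T=np.array(p["cam_to_world"]); return T[:3,3],T[:3,:3]@np.array([s[0],s[1],1])
def pt(n,u,v,z):
    o,d=ray(n,u,v); return o+d*(z-o[2])/d[2]
def proj(n,X):
    p,f=K(n); T=np.array(p["cam_to_world"]); c=T[:3,:3].T@(np.array(X)-T[:3,3]); s=c[:2]/c[2]; s=s*(1+p["k1"]*(s@s))
    return s*f+[p["cx"],p["cy"]]
def snap(n): return cv2.cvtColor(ctrl.camera(n),cv2.COLOR_RGB2BGR)
def save(img,name,box=None,k=1):
    if box: x0,y0,x1,y1=box; img=img[y0:y1,x0:x1]
    cv2.imwrite("pics/"+name,cv2.resize(img,None,fx=k,fy=k,interpolation=cv2.INTER_CUBIC))
E
python3 - <<'E'
from h import *
for n in("top","side"):
    i=snap(n);cv2.imwrite(f"{n}0.png",i);save(i,f"{n}_0.png",None,1.5)
    p,f=K(n);print(n,f,p["k1"],np.round(p["cam_to_world"],3).tolist())
o=ctrl.get_obs();print(o)
E
```

```text
top 487.21632355989595 0.018113412619592036 [[0.043, -0.978, 0.206, 0.284], [-0.999, -0.042, 0.012, 0.078], [-0.003, -0.206, -0.978, 1.218], [0.0, 0.0, 0.0, 1.0]]
side 360.30083294821986 -0.08822757407654874 [[0.813, -0.424, 0.399, 0.167], [-0.583, -0.585, 0.565, -0.459], [-0.006, -0.692, -0.722, 0.736], [0.0, 0.0, 0.0, 1.0]]
{'time_s': 0.1, 'q': array([ 9.54728611e-01,  1.81465912e-01,  1.60791725e+00,  3.37003190e-05,
        1.35382569e+00, -2.06287989e-01]), 'dq': array([ 0.00033492,  0.00018707, -0.00184442, -0.00076471,  0.00144401,
       -0.00289282]), 'joint_efforts': array([ 1.04287290e-03, -4.45874012e+01, -3.52236915e+01, -2.62119383e-04,
        3.96974749e-03,  2.26174586e-05]), 'eef_pos': array([0.22882259, 0.52708082, 0.30307017]), 'eef_rot': array([-3.38069149e-04,  2.03462826e-01,  9.79082338e-01, -7.34168199e-04]), 'wrist_force': array([-1.30465112,  0.18313743, -0.1502766 ]), 'torque': array([0.01227137, 0.01394308, 0.01467444]), 'grasp_force': 0.0, 'opening': 1.0046808075227454}
```

View pics/top_0.png

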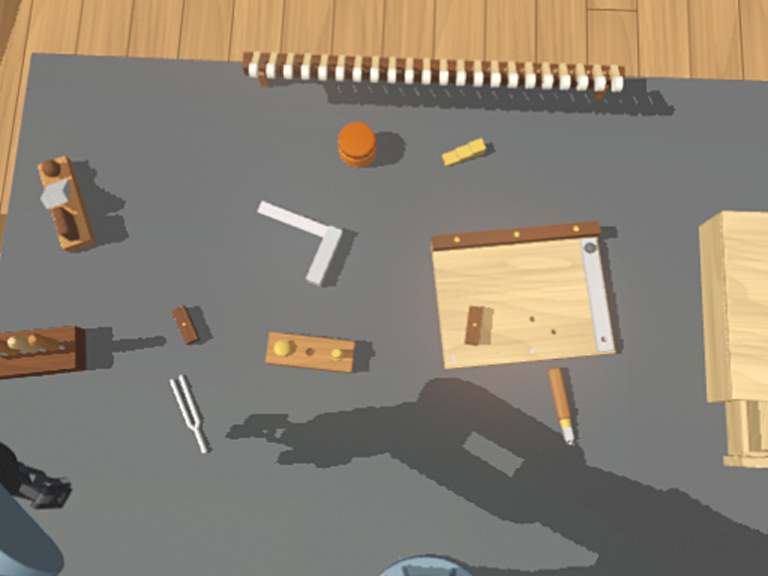

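View pics/side_0.png

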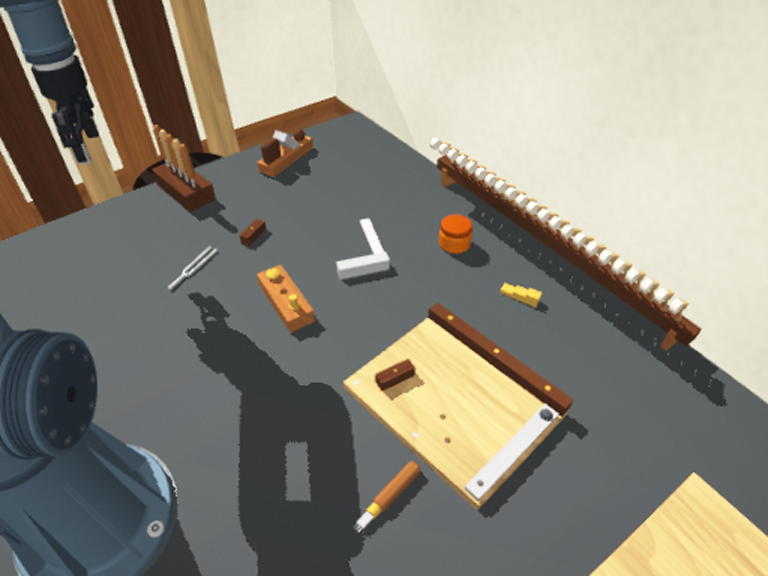

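The top view shows the pin's slim knob at about (336,353)/1.5, the mushroom plug at (281,348), the square's heel at (340,230), and the fence from (590,245) to (605,350) with its hole at (603,339). The side view shows the same layout.

Run:
```python
from h import *
t=cv2.imread("top0.png");s=cv2.imread("side0.png")
A=cv2.resize(t[135:255,165:245],None,fx=5,fy=5,interpolation=cv2.INTER_CUBIC)
B=cv2.resize(t[140:250,280:420],None,fx=4,fy=4,interpolation=cv2.INTER_CUBIC)
A=A[:600];c=np.zeros((600,400+400,3),np.uint8);c[:,:400]=A;B=cv2.resize(B,(400,314));c[:314,400:]=B
C=cv2.resize(s[160:230,160:220],None,fx=4,fy=4,interpolation=cv2.INTER_CUBIC);c[320:600,400:640]=C
D=cv2.resize(s[270:340,300:340],None,fx=4,fy=4,interpolation=cv2.INTER_CUBIC);c[320:600,640:800]=D
cv2.imwrite("pics/c1.png",c)
for n,i in(("top",t),("side",s)):
    h=cv2.cvtColor(i,cv2.COLOR_BGR2HSV)
    m=((h[...,1]<45)&(h[...,2]>150)).astype(np.uint8)
    for k in cv2.findContours(m,0,2)[0]:
        if cv2.contourArea(k)>150:
            x=cv2.boundingRect(k)
            if 150<x[0]<420 and x[1]>100: print(n,"white",cv2.contourArea(k),cv2.minAreaRect(k),cv2.approxPolyDP(k,2,True)[:,0].tolist())
    m=((h[...,0]>20)&(h[...,0]<32)&(h[...,1]>130)&(h[...,2]>120)).astype(np.uint8)
    for k in cv2.findContours(m,0,2)[0]:
        if cv2.contourArea(k)>10: print(n,"brass",cv2.contourArea(k),cv2.boundingRect(k))
```

```text
top white 708.5 ((397.4945983886719, 196.13246154785156), (76.10973358154297, 11.333281517028809), 81.02737426757812) [[395, 158], [387, 160], [397, 229], [398, 233], [408, 233], [397, 165], [393, 169], [389, 166], [392, 161], [397, 163]]
top white 765.5 ((193.7586212158203, 161.10345458984375), (57.93694305419922, 40.85297393798828), 21.801406860351562) [[174, 134], [171, 141], [215, 158], [204, 183], [206, 188], [212, 190], [227, 153]]
top brass 23.5 (374, 279, 7, 6)
top brass 29.5 (221, 233, 7, 7)
top brass 69.0 (183, 227, 10, 10)
top brass 190.5 (295, 93, 29, 17)
side white 836.0 ((341.006103515625, 300.48095703125), (12.888002395629883, 78.43781280517578), 44.274776458740234) [[369, 273], [363, 269], [310, 325], [319, 332], [367, 281], [362, 280], [359, 275], [365, 272], [370, 278]]
side white 374.0 ((238.52943420410156, 162.61764526367188), (31.529630661010742, 35.16766357421875), 75.96376037597656) [[245, 145], [240, 146], [248, 168], [224, 174], [226, 182], [259, 173]]
side brass 27.5 (245, 335, 8, 8)
side brass 11.5 (192, 196, 6, 4)
side brass 115.0 (334, 189, 27, 11)
side brass 29.0 (178, 179, 8, 6)
```

View pics/c1.png

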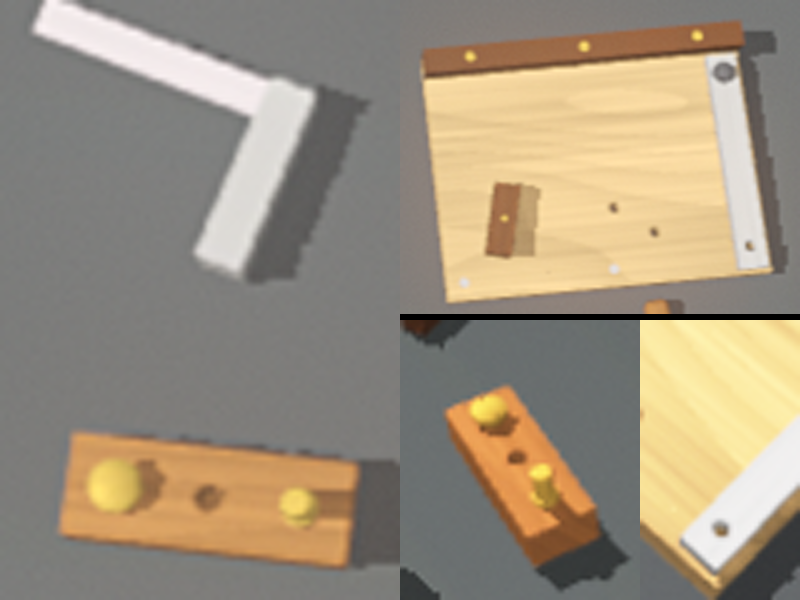

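The crops give the pin knob at top (224.4,235.6) and side (194.6,196.9). The fence hole is at top (401.8,225.4) and side (319.6,321.6), and the bolt is at top (393.1,164.5).

Run:
```python
from h import *
np.set_printoptions(precision=4,suppress=True)
P=lambda l,n,u,v,z:print(l,n,pt(n,u,v,z)[:3])
P("pin","top",224.4,235.6,.056);P("pin","side",194.6,196.9,.056)
P("standmid","top",206,234,.03);P("plug","top",187.6,231.6,.044)
P("fhole","top",401.8,225.4,.026);P("fhole","side",319.6,321.6,.026)
P("bolt","top",393.1,164.5,.034)
# stand via colour mask
t=cv2.imread("top0.png");s=cv2.imread("side0.png")
def wh(i):
    h=cv2.cvtColor(i,cv2.COLOR_BGR2HSV);return ((h[...,1]<45)&(h[...,2]>150)).astype(np.uint8)
# square top-face points projected to plane z=.026 ; stock vs blade
for n,i,bx in(("top",t,(165,130,232,195)),):
    m=wh(i);x0,y0,x1,y1=bx;ys,xs=np.nonzero(m[y0:y1,x0:x1]);
    W=np.array([pt(n,x+x0,y+y0,.026)[:2] for x,y in zip(xs,ys)],np.float32)
    k=cv2.convexHull(W);print("hull",cv2.approxPolyDP(k,.004,True)[:,0].tolist())
h=cv2.cvtColor(t,cv2.COLOR_BGR2HSV)
for a in [(212,170),(190,145),(218,155),(206,186)]:print(a,h[a[1],a[0]])
# fence edges
m=wh(t)
ys,xs=np.nonzero(m[150:240,380:415]);W=np.array([pt("top",x+380,y+150,.026)[:2] for x,y in zip(xs,ys)],np.float32)
print("fence rect",cv2.minAreaRect(W),cv2.boxPoints(cv2.minAreaRect(W)).tolist())
# board
for l,c in(("raillefttop",(424,52)),("railrighttop",(741,22)),("railface L",(428,74)),("railface R",(744,50)),("board bl",(447,302)),("board br",(772,272))):
    u=(c[0]-400+.5)/400*140-.5+280;v=(c[1]+.5)/400*140-.5+140
    z=.042 if "rail" in l else .018
    print(l,pt("top",u,v,z)[:2])
```

```text
pin top [0.4171 0.1581 0.056 ]
pin side [0.4179 0.162  0.056 ]
standmid top [0.4221 0.2051 0.03  ]
plug top [0.4244 0.2484 0.044 ]
fhole top [ 0.4646 -0.2741  0.026 ]
fhole side [ 0.4619 -0.2751  0.026 ]
bolt top [ 0.6164 -0.2529  0.034 ]
hull [[0.6758164167404175, 0.30377328395843506], [0.6567971706390381, 0.30999529361724854], [0.5428361892700195, 0.21820683777332306], [0.5334581732749939, 0.19755211472511292], [0.6310957074165344, 0.16531194746494293]]
(212, 170) [ 20   7 222]
(190, 145) [  0   8 242]
(218, 155) [ 20   7 221]
(206, 186) [ 13   8 215]
fence rect ((0.5397278666496277, -0.26438337564468384), (0.19151970744132996, 0.028009580448269844), 7.940237998962402) [[0.4429514408111572, -0.2637411057949066], [0.4468207359313965, -0.29148218035697937], [0.6365042924880981, -0.26502564549446106], [0.6326349973678589, -0.2372845709323883]]
raillefttop [0.6202 0.0108]
railrighttop [ 0.6592 -0.2661]
railface L [0.6005 0.0067]
railface R [ 0.6338 -0.2683]
board bl [ 0.405  -0.0168]
board br [ 0.4431 -0.2957]
```

```bash
cat >> h.py <<'E'
from scipy.spatial.transform import Rotation as Ro
np.set_printoptions(precision=4,suppress=True)
def pose():
    o=ctrl.get_obs();q=o["eef_rot"];return np.array(o["eef_pos"]),Ro.from_quat([q[1],q[2],q[3],q[0]])
def to(x,y,z,phi=None):
    "shift & turn (tool frame) to world TCP x,y,z, closing axis at phi deg, pointing down"
    p,R=pose();y0=R.as_matrix()[:,1];c=np.degrees(np.arctan2(y0[1],y0[0]))
    if phi is None:phi=c
    a=np.radians(phi);yy=np.array([np.cos(a),np.sin(a),0]);zz=np.array([0,0,-1.]);T=Ro.from_matrix(np.c_[np.cross(yy,zz),yy,zz])
    print("phi",round(c,2),"shift",R.inv().apply(np.array([x,y,z])-p),"turn",(R.inv()*T).as_rotvec())
E
python3 -c "
from h import *
to(.4175,.160,.20)"
```

```text
phi 66.52 shift [-0.3193 -0.2614  0.1034] turn [-0.0016 -0.0004 -0.    ]
```

{"fn": "carry_out", "kwargs": {"steps": [-0.32,-0.261,0.103,0,0,0,0.5,-0.32,-0.261,0.103,0,0,0,0.5,-0.32,-0.261,0.103,0,0,0,0.5,-0.32,-0.261,0.103,0,0,0,0.5,-0.32,-0.261,0.103,0,0,0,0.5,-0.32,-0.261,0.103,0,0,0,0.5,-0.32,-0.261,0.103,0,0,0,0.5,-0.32,-0.261,0.103,0,0,0,0.5,-0.32,-0.261,0.103,0,0,0,0.5,-0.32,-0.261,0.103,0,0,0,0.5,-0.32,-0.261,0.103,0,0,0,0.5,-0.32,-0.261,0.103,0,0,0,0.5]}}

```text
time_s: 1.3
eef_pos: [0.4182, 0.1613, 0.201]
eef_rot: [-0.0, 0.203, 0.979, 0.0]
wrist_force: [-0.0, -0.0, -0.4]
opening: 0.5
grasp_force: 0.0
```

Run:
```python
from h import *
to(.4175,.160,.109)
s=snap("side");t=snap("top")
c=np.zeros((480,800,3),np.uint8)
c[:,:400]=cv2.resize(s[115:235,145:245],(400,480),interpolation=cv2.INTER_CUBIC)
c[:,400:]=cv2.resize(t[165:285,175:275],(400,480),interpolation=cv2.INTER_CUBIC)
cv2.imwrite("pics/c2.png",c)
p,_=pose()
print(p,proj("side",p+[0,0,-.073]),proj("top",p+[0,0,-.073]))
```

```text
phi 66.56 shift [ 0.0001 -0.0015  0.092 ] turn [ 0.0002 -0.0003  0.    ]
[0.4182 0.1616 0.2011] [191.2223 176.8209] [220.8699 231.3085]
```

View pics/c2.png

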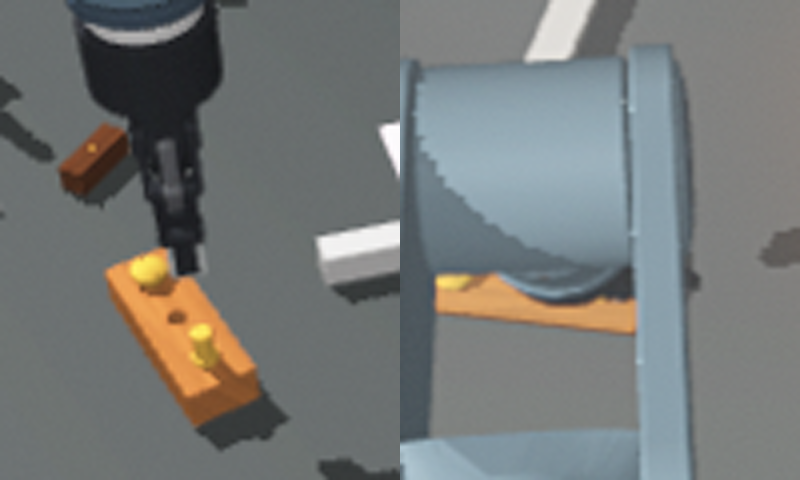

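Side view: the tool sits over the pin, with the fingertips at crop (187,268) above the knob at (203,333). I'll lower and close.

{"fn": "carry_out", "kwargs": {"steps": [0,-0.001,0.03,0,0,0,0.5,0,-0.001,0.06,0,0,0,0.5,0,-0.001,0.08,0,0,0,0.5,0,-0.001,0.091,0,0,0,0.5,0,-0.001,0.091,0,0,0,0.5,0,-0.001,0.091,0,0,0,0,0,-0.001,0.091,0,0,0,0,0,-0.001,0.091,0,0,0,0,0,-0.001,0.091,0,0,0,0,0,-0.001,0.091,0,0,0,0,0,-0.001,0.091,0,0,0,0]}}

```text
time_s: 2.5
eef_pos: [0.4192, 0.1598, 0.1112]
eef_rot: [0.001, 0.204, 0.979, 0.001]
wrist_force: [-1.7, 2.2, 6.3]
opening: 0.137
grasp_force: 58.6
```

{"fn": "carry_out", "kwargs": {"steps": [0,0,-0.02,0,0,0,0,0,0,-0.05,0,0,0,0,0,0,-0.09,0,0,0,0,0,0,-0.12,0,0,0,0,0,0,-0.12,0,0,0,0,0,0,-0.12,0,0,0,0]}}

```text
time_s: 3.1
eef_pos: [0.4186, 0.1596, 0.2307]
eef_rot: [0.001, 0.204, 0.979, 0.0]
wrist_force: [-0.8, -0.0, -0.9]
opening: 0.132
grasp_force: 58.5
```

Run:
```python
from h import *
to(.463,-.2745,.19)
s=snap("side")
save(s,"s3.png",(145,85,245,205),5)
p,_=pose();print(p,ctrl.get_obs()["wrist_force"],ctrl.get_obs()["opening"])
for d in(.073,.075,.099,.103):print(d,proj("side",p+[0,0,-d]))
```

```text
phi 66.52 shift [-0.2137 -0.3805  0.0407] turn [ 0.0012  0.0021 -0.    ]
[0.4179 0.1595 0.2296] [ 0.6805  1.0698 -0.823 ] 0.13348864433142107
0.073 [190.0107 168.7351]
0.075 [190.1186 169.3522]
0.099 [191.3893 176.605 ]
0.103 [191.5968 177.7869]
```

View pics/s3.png

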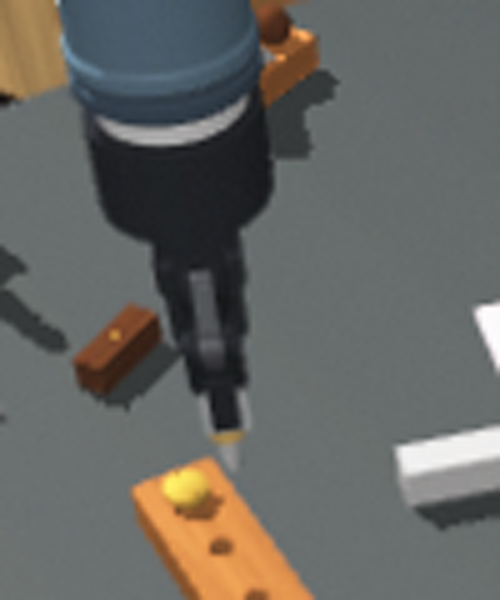

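The pin is held upright. Its tip is at (191.4,178.6), which agrees with the projected TCP axis. I'll move over the fence hole.

{"fn": "carry_out", "kwargs": {"steps": [-0.214,-0.38,0.041,0.001,0.002,0,0,-0.214,-0.38,0.041,0.001,0.002,0,0,-0.214,-0.38,0.041,0.001,0.002,0,0,-0.214,-0.38,0.041,0.001,0.002,0,0,-0.214,-0.38,0.041,0.001,0.002,0,0,-0.214,-0.38,0.041,0.001,0.002,0,0,-0.214,-0.38,0.041,0.001,0.002,0,0,-0.214,-0.38,0.041,0.001,0.002,0,0,-0.214,-0.38,0.041,0.001,0.002,0,0,-0.214,-0.38,0.041,0.001,0.002,0,0,-0.214,-0.38,0.041,0.001,0.002,0,0,-0.214,-0.38,0.041,0.001,0.002,0,0,-0.214,-0.38,0.041,0.001,0.002,0,0]}}

```text
time_s: 4.45
eef_pos: [0.4629, -0.2726, 0.1884]
eef_rot: [-0.002, 0.203, 0.979, 0.0]
wrist_force: [0.7, 0.3, 0.1]
opening: 0.132
grasp_force: 58.7
```

Run:
```python
from h import *
to(.463,-.2745,.15)
s=snap("side");t=snap("top");cv2.imwrite("s4r.png",s);cv2.imwrite("t4r.png",t)
c=np.zeros((500,800,3),np.uint8)
c[:,:400]=cv2.resize(s[250:350,280:360],(400,500),interpolation=cv2.INTER_CUBIC)
c[:,400:]=cv2.resize(t[170:270,350:430],(400,500),interpolation=cv2.INTER_CUBIC)
cv2.imwrite("pics/c4.png",c)
p,_=pose();print(p)
for d in(.079,.105):print(d,proj("side",p+[0,0,-d]),proj("top",p+[0,0,-d]))
```

```text
phi 66.61 shift [-0.001  -0.0016  0.0384] turn [-0.0004 -0.0033 -0.    ]
[ 0.4632 -0.273   0.1889]
0.079 [325.2415 301.3086] [412.1245 220.9252]
0.105 [323.3169 307.6214] [408.6248 222.5551]
```

View pics/c4.png

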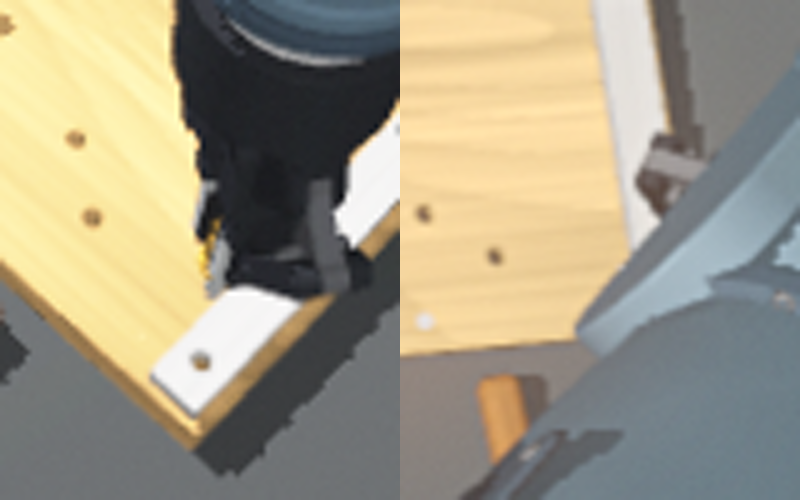

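In the side view the hole is at crop (200,360), which is image (319.6,321.6). The shank tip is near (215,295), partly confused with the gripper's shadow on the fence. I'll descend to just above the hole and look closer.

{"fn": "carry_out", "kwargs": {"steps": [-0.001,-0.002,0.02,0,-0.003,0,0,-0.001,-0.002,0.04,0,-0.003,0,0,-0.001,-0.002,0.049,0,-0.003,0,0,-0.001,-0.002,0.049,0,-0.003,0,0,-0.001,-0.002,0.049,0,-0.003,0,0,-0.001,-0.002,0.049,0,-0.003,0,0]}}

```text
time_s: 5.15
eef_pos: [0.4637, -0.2768, 0.141]
eef_rot: [0.001, 0.203, 0.979, -0.001]
wrist_force: [0.1, -0.2, -0.3]
opening: 0.13
grasp_force: 58.7
```

Run:
```python
from h import *
to(.4619,-.2751,.137)
s=snap("side");cv2.imwrite("s5r.png",s)
save(s,"s5.png",(295,280,355,340),10)
p,_=pose();print(p)
for d in(.073,.079,.105,p[2]-.026):print(d,(proj("side",p+[0,0,-d])-[295,280]+.5)*10)
```

```text
phi 66.54 shift [0.0023 0.0008 0.004 ] turn [-0.0017  0.0028  0.    ]
[ 0.4637 -0.2768  0.141 ]
0.073 [291.9581 331.1536]
0.079 [287.6922 344.6895]
0.105 [269.7896 401.3842]
0.11499707494286557 [263.1482 422.3711]
```

View pics/s5.png

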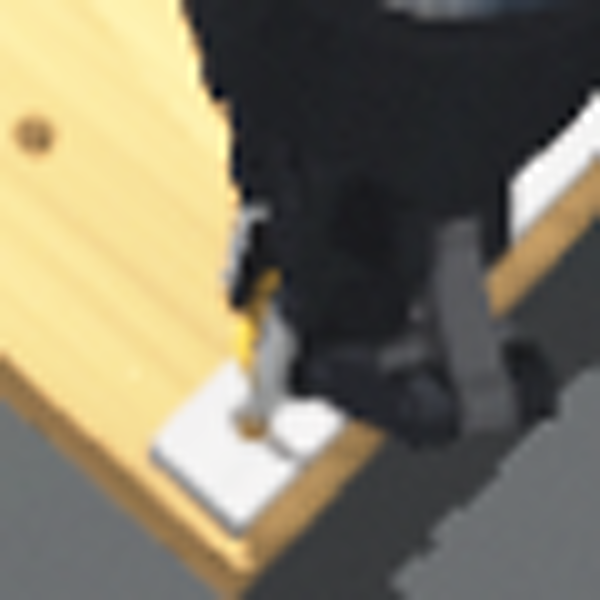

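The shank's lower end appears near crop (260,410), just upper right of the hole at (251,421). I'll check at pixel level against the earlier unobstructed picture.

Run:
```python
from h import *
a=cv2.imread("s5r.png").astype(int);b=cv2.imread("side0.png").astype(int)
print("rows 312-326, cols 314-328 : now gray|B-R ; before gray")
for r in range(312,327):
    print(r,' '.join("%3d"%v for v in a[r,314:329].mean(1)),'|',' '.join("%4d"%v for v in (a[r,314:329,2]-a[r,314:329,0])),'|',' '.join("%3d"%v for v in b[r,314:329].mean(1)))
```

```text
rows 312-326, cols 314-328 : now gray|B-R ; before gray
312 199 202 206 206 205 183 115 129 152  96  47  35  33  29  28 |  101  100   96   97  109  149   95   14   -2   -5   -5   -5   -4   -5   -3 | 192 196 198 200 199 199 206 227 237 237 237 239 238 239 240
313 201 198 203 205 203 187 141 135 166 132  72  31  30  28  28 |  100  101   98   97  116  155  111    8   -2   -2   -5   -5   -5   -4   -3 | 195 191 196 197 201 209 228 237 237 238 238 239 239 240 239
314 207 202 199 198 197 183 136 157 162 136  88  28  33  34  36 |   98  100   99  105  127  155   61   -3   -1   -2   -3   -4   -5   -5   -4 | 199 196 192 194 205 226 237 237 237 239 239 239 240 240 238
315 208 206 204 202 203 180 163 168 157 131  75  31  37  40  46 |   97   98   97   92  100  151   68   -2   -1   -1   -3   -4   -6   -7   -6 | 202 199 197 197 217 234 237 237 238 239 239 240 240 239 238
316 209 207 211 227 225 171 162 165 152 113  38  34  46  45  39 |   96   98   85   41   32  112   48   -2   -3   -1   -3   -5   -6   -8   -7 | 203 201 204 220 234 237 238 239 239 239 240 240 239 239 238
317 208 213 228 240 236 195 1
[... 1300 characters left out ...]
   2    2    1    2    2   19 | 237 238 239 236 208 137 109 135 216 239 240 239 238 218 159
324 243 243 244 244 238 224 216 193 159 185 234 243 226 166 126 |    1    1    1    1    3   10   12    9    5    4    2    2    2   20   57 | 238 239 240 239 233 217 207 217 233 239 239 238 218 158 119
325 243 243 244 243 243 241 240 235 200 158 181 191 162 134 123 |    1    1    1    1    1    0    1    1    2    2    1    3   17   59   76 | 239 240 240 239 238 236 235 237 239 240 238 226 170 127 113
326 244 244 243 243 241 241 242 243 239 232 192 144 138 137 130 |    1    2    1    1    1    0    0    1    1    1    3   21   62   82   82 | 240 239 239 239 237 236 237 239 240 238 225 175 137 129 122
```

{"fn": "carry_out", "kwargs": {"steps": [0.002,0.0006,0,0,0,0,0,0.002,0.0006,0,0,0,0,0,0.002,0.0006,0,0,0,0,0,0.002,0.0006,0,0,0,0,0,0.002,0.0006,0,0,0,0,0]}}

```text
time_s: 5.7
eef_pos: [0.4615, -0.2751, 0.1399]
eef_rot: [0.0, 0.203, 0.979, -0.001]
wrist_force: [-0.6, -0.3, -0.2]
opening: 0.134
grasp_force: 58.7
```

{"fn": "carry_out", "kwargs": {"steps": [0,0,0.004,0,0,0,0,0,0,0.008,0,0,0,0,0,0,0.01,0,0,0,0,0,0,0.012,0,0,0,0,0,0,0.012,0,0,0,0]}}

```text
time_s: 6.2
eef_pos: [0.4619, -0.2753, 0.1279]
eef_rot: [0.001, 0.203, 0.979, -0.001]
wrist_force: [2.4, -0.5, -0.6]
opening: 0.14
grasp_force: 58.6
```

{"fn": "carry_out", "kwargs": {"steps": [0,0,0.003,0,0,0,0,0,0,0.006,0,0,0,0,0,0,0.009,0,0,0,0,0,0,0.009,0,0,0,0]}}

```text
time_s: 6.6
eef_pos: [0.4622, -0.2753, 0.1188]
eef_rot: [0.001, 0.204, 0.979, -0.001]
wrist_force: [5.9, -0.6, -1.9]
opening: 0.129
grasp_force: 58.5
```

{"fn": "carry_out", "kwargs": {"steps": [-0.0008,0.0003,0,0,0,0,0,-0.0008,0.0003,0.003,0,0,0,0,-0.0008,0.0003,0.006,0,0,0,0,-0.0008,0.0003,0.009,0,0,0,0,-0.0008,0.0003,0.009,0,0,0,0]}}

```text
time_s: 7.1
eef_pos: [0.4627, -0.2753, 0.1095]
eef_rot: [0.001, 0.204, 0.979, -0.001]
wrist_force: [6.2, -0.5, -2.0]
opening: 0.136
grasp_force: 58.5
```

{"fn": "carry_out", "kwargs": {"steps": [-0.0008,0.0004,0.001,0,0,0,0,-0.0008,0.0004,0.002,0,0,0,0,-0.0008,0.0004,0.003,0,0,0,0,-0.0008,0.0004,0.004,0,0,0,0,-0.0008,0.0004,0.004,0,0,0,0]}}

```text
time_s: 7.6
eef_pos: [0.4635, -0.2756, 0.1071]
eef_rot: [0.001, 0.203, 0.979, -0.001]
wrist_force: [0.6, 0.5, 11.9]
opening: 0.136
grasp_force: 60.1
```

{"fn": "carry_out", "kwargs": {"steps": [0,0,0.001,0,0,0,0,0,0,0.001,0,0,0,0,0,0,0,0,0,0,0.45,0,0,0,0,0,0,0.45,0,0,0,0,0,0,0.45,0,0,0,0,0,0,0.45,0,0,-0.04,0,0,0,0.45,0,0,-0.08,0,0,0,0.45,0,0,-0.12,0,0,0,0.45,0,0,-0.12,0,0,0,0.45,0,0,-0.12,0,0,0,0.45]}}

```text
time_s: 8.7
eef_pos: [0.4634, -0.2752, 0.2266]
eef_rot: [0.001, 0.203, 0.979, -0.001]
wrist_force: [-0.2, 0.8, -0.3]
opening: 0.446
grasp_force: 0.0
```

Run:
```python
from h import *
# square: yaw -18.3, grasp at square x=-2,y=0
a=np.radians(-18.3);x=np.array([np.cos(a),np.sin(a)]);y=np.array([-x[1],x[0]])
heel=np.array([.6311,.1653]);g=heel-.047*x+.012*y;print(g)
to(*g,.20,71.7)
s=snap("side");cv2.imwrite("s6r.png",s)
c=np.zeros((500,800,3),np.uint8)
c[:,:400]=cv2.resize(s[270:350,290:354],(400,500),interpolation=cv2.INTER_CUBIC)
c[:,400:]=cv2.resize(s[135:195,215:263],(400,500),interpolation=cv2.INTER_CUBIC)
cv2.imwrite("pics/c6.png",c)
print(proj("side",[.4622,-.2755,.052]),proj("side",[.4622,-.2755,.026]))
for X,Y,Z in[(.045,-.012,.026),(-.055,-.012,.026),(-.055,.012,.026),(.025,.138,.0145),(.045,.138,.0145),(.045,-.012,0),(-.055,-.012,0)]:
    w=heel+(X-.045)*x+(Y+.012)*y;q=proj("side",[*w,Z]);print(X,Y,Z,q,(q-[215,135]+.5)*8.333+[400,0])
```

```text
[0.5902 0.1915]
phi 66.53 shift [0.0696 0.4786 0.0256] turn [-0.0018  0.0025 -0.0903]
[321.5799 316.0986] [319.8511 321.6513]
0.045 -0.012 0.026 [259.3737 172.3092] [773.9329 315.0637]
-0.055 -0.012 0.026 [226.1349 179.5073] [496.9532 375.0459]
-0.055 0.012 0.026 [224.0879 174.0888] [479.896  329.8932]
0.025 0.138 0.0145 [238.9373 146.2041] [603.636   97.5305]
0.045 0.138 0.0145 [244.9157 145.0165] [653.4542  87.6343]
0.045 -0.012 0 [259.3191 178.7915] [773.4772 369.0807]
-0.055 -0.012 0 [226.6692 185.9856] [501.4063 429.0293]
```

View pics/c6.png

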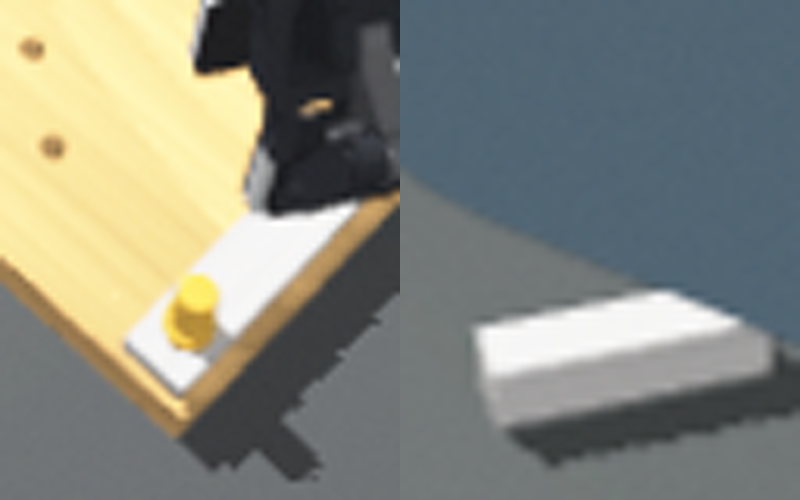

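The pin is home, with its collar on the fence, and the predicted square corners match the picture within about 1 mm. I'll go above the square.

{"fn": "carry_out", "kwargs": {"steps": [0.07,0.479,0.026,-0.002,0.002,-0.09,0.6,0.07,0.479,0.026,-0.002,0.002,-0.09,0.6,0.07,0.479,0.026,-0.002,0.002,-0.09,0.6,0.07,0.479,0.026,-0.002,0.002,-0.09,0.6,0.07,0.479,0.026,-0.002,0.002,-0.09,0.6,0.07,0.479,0.026,-0.002,0.002,-0.09,0.6,0.07,0.479,0.026,-0.002,0.002,-0.09,0.6,0.07,0.479,0.026,-0.002,0.002,-0.09,0.6,0.07,0.479,0.026,-0.002,0.002,-0.09,0.6,0.07,0.479,0.026,-0.002,0.002,-0.09,0.6,0.07,0.479,0.026,-0.002,0.002,-0.09,0.6,0.07,0.479,0.026,-0.002,0.002,-0.09,0.6,0.07,0.479,0.026,-0.002,0.002,-0.09,0.6,0.07,0.479,0.026,-0.002,0.002,-0.09,0.6]}}

```text
time_s: 10.15
eef_pos: [0.5895, 0.1909, 0.1987]
eef_rot: [-0.001, 0.16, 0.987, 0.0]
wrist_force: [-0.9, -1.1, 0.9]
opening: 0.602
grasp_force: 0.0
```

Run:
```python
from h import *
to(.5902,.1915,.083,71.7)
```

```text
phi 71.58 shift [-0.0007  0.0008  0.1157] turn [ 0.0003 -0.0021 -0.0021]
```

{"fn": "carry_out", "kwargs": {"steps": [0,0.001,0.04,0,0,-0.002,0.6,0,0.001,0.08,0,0,-0.002,0.6,0,0.001,0.105,0,0,-0.002,0.6,0,0.001,0.116,0,0,-0.002,0.6,0,0.001,0.116,0,0,-0.002,0.6,0,0.001,0.116,0,0,-0.002,0,0,0.001,0.116,0,0,-0.002,0,0,0.001,0.116,0,0,-0.002,0,0,0.001,0.116,0,0,-0.002,0,0,0.001,0.116,0,0,-0.002,0,0,0.001,0.116,0,0,-0.002,0,0,0.001,0.116,0,0,-0.002,0]}}

```text
time_s: 11.35
eef_pos: [0.5915, 0.1932, 0.0856]
eef_rot: [0.001, 0.158, 0.987, 0.001]
wrist_force: [-0.9, -1.4, 7.5]
opening: 0.265
grasp_force: 60.4
```

{"fn": "carry_out", "kwargs": {"steps": [0,0,-0.015,0,0,0,0,0,0,-0.04,0,0,0,0,0,0,-0.07,0,0,0,0,0,0,-0.09,0,0,0,0,0,0,-0.09,0,0,0,0,0,0,-0.09,0,0,0,0]}}

```text
time_s: 11.95
eef_pos: [0.5897, 0.1934, 0.1732]
eef_rot: [-0.001, 0.158, 0.987, 0.001]
wrist_force: [-0.6, 0.7, -5.9]
opening: 0.265
grasp_force: 59.9
```

Run:
```python
from h import *
s=snap("side");cv2.imwrite("s7r.png",s)
p,R=pose();print(p,ctrl.get_obs()["wrist_force"],ctrl.get_obs()["torque"],R.as_matrix()[:,2])
# board frame
y=np.radians(7.9);bx=np.array([np.cos(y),np.sin(y)]);by=np.array([-bx[1],bx[0]])
hole=np.array([.4622,-.2755]);piv=hole+.155*bx;corner=piv+.020*bx+.0125*by;print("corner",corner)
g=corner+(-.047)*bx+.012*by;print("grasp seated",g)
h=g-.025*bx+.025*by;print("hover",h);to(*h,.17,97.9)
save(s,"s7.png",(190,100,290,200),5)
```

```text
[0.589  0.1932 0.1721] [-0.8465 -1.3213 -5.8178] [-0.0632  0.0046  0.0182] [-0.003  0.001 -1.   ]
corner [ 0.6338 -0.2391]
grasp seated [ 0.5856 -0.2336]
hover [ 0.5574 -0.2123]
phi 71.8 shift [-0.0966 -0.3951  0.0017] turn [ 0.0008 -0.0031 -0.4556]
```

View pics/s7.png

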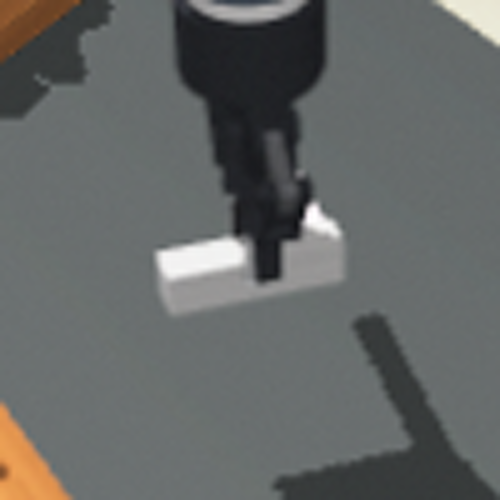

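The square is held level. The fingertip is about 11 mm above its underside and the grip is about 44–45 mm from the heel. I'll go to hover, 25 mm out from the corner.

Run:
```python
from h import *
to(.5881-.0248-.0034,-.2333-.0034+.0248,.17,97.9)
```

```text
phi 71.8 shift [-0.0988 -0.3939  0.0017] turn [ 0.0008 -0.0031 -0.4556]
```

{"fn": "carry_out", "kwargs": {"steps": [-0.099,-0.394,0.002,0.001,-0.003,-0.456,0,-0.099,-0.394,0.002,0.001,-0.003,-0.456,0,-0.099,-0.394,0.002,0.001,-0.003,-0.456,0,-0.099,-0.394,0.002,0.001,-0.003,-0.456,0,-0.099,-0.394,0.002,0.001,-0.003,-0.456,0,-0.099,-0.394,0.002,0.001,-0.003,-0.456,0,-0.099,-0.394,0.002,0.001,-0.003,-0.456,0,-0.099,-0.394,0.002,0.001,-0.003,-0.456,0,-0.099,-0.394,0.002,0.001,-0.003,-0.456,0,-0.099,-0.394,0.002,0.001,-0.003,-0.456,0,-0.099,-0.394,0.002,0.001,-0.003,-0.456,0,-0.099,-0.394,0.002,0.001,-0.003,-0.456,0,-0.099,-0.394,0.002,0.001,-0.003,-0.456,0]}}

```text
time_s: 13.3
eef_pos: [0.5611, -0.2103, 0.1703]
eef_rot: [0.001, -0.07, 0.998, 0.0]
wrist_force: [-0.5, -0.3, -6.0]
opening: 0.261
grasp_force: 60.7
```

Run:
```python
from h import *
o=ctrl.get_obs();print(o["eef_pos"],o["wrist_force"],o["torque"]);to(.5599,-.2119,.105,97.9)
t=snap("top");cv2.imwrite("t8r.png",t);s=snap("side");cv2.imwrite("s8r.png",s)
def an(n,i,z):
    h=cv2.cvtColor(i,cv2.COLOR_BGR2HSV);m=((h[...,1]<30)&(h[...,2]>140)).astype(np.uint8)
    for k in cv2.findContours(m,0,2)[0]:
        if 60<cv2.contourArea(k)<3000: 
            W=np.array([pt(n,*a,z)[:2] for a in k[:,0]],np.float32);r=cv2.minAreaRect(W)
            if .4<r[0][0]<.75 and -.4<r[0][1]<.1:print(n,np.round(r[0],3),np.round(r[1],3),round(r[2],2))
an("top",t,.100);an("side",s,.113)
```

```text
[ 0.5611 -0.2103  0.1703] [-0.5007 -0.3189 -6.0443] [-0.0478 -0.0347  0.0189]
phi 98.03 shift [ 0.0015 -0.0014  0.0653] turn [0.0006 0.0014 0.0023]
top [ 0.487 -0.131] [0.236 0.121] 2.05
side [ 0.491 -0.289] [0.169 0.023] 7.93
side [ 0.544 -0.214] [0.106 0.039] 20.7
side [ 0.571 -0.111] [0.021 0.067] 8.62
```

{"fn": "carry_out", "kwargs": {"steps": [0,0,0.03,0,0,0,0,0,0,0.05,0,0,0,0,0,0,0.06,0,0,0,0,0,0,0.063,0,0,0,0,0,0,0.065,0,0,0,0,0,0,0.066,0,0,0,0,0,0,0.067,0,0,0,0,0,0,0.067,0,0,0,0]}}

```text
time_s: 14.2
eef_pos: [0.5616, -0.2122, 0.1045]
eef_rot: [0.002, -0.069, 0.998, -0.0]
wrist_force: [-0.3, 0.6, -5.8]
opening: 0.263
grasp_force: 60.7
```

{"fn": "carry_out", "kwargs": {"steps": [0,0,0.001,0,0,0,0,0,0,0.002,0,0,0,0,0,0,0.002,0,0,0,0]}}

```text
time_s: 14.5
eef_pos: [0.5622, -0.2126, 0.1036]
eef_rot: [0.002, -0.069, 0.998, -0.001]
wrist_force: [-1.5, 0.7, 4.8]
opening: 0.26
grasp_force: 61.9
```

{"fn": "carry_out", "kwargs": {"steps": [0,-0.005,0,0,0,0,0,0,-0.01,0,0,0,0,0,0,-0.015,0,0,0,0,0,0,-0.019,0,0,0,0,0,0,-0.021,0,0,0,0,0,0,-0.021,0,0,0,0,0]}}

```text
time_s: 15.1
eef_pos: [0.5654, -0.2338, 0.1036]
eef_rot: [0.003, -0.069, 0.998, -0.001]
wrist_force: [0.7, 1.5, 5.0]
opening: 0.264
grasp_force: 62.0
```

{"fn": "carry_out", "kwargs": {"steps": [0,-0.001,0,0,0,0,0,0,-0.002,0,0,0,0,0,0,-0.003,0,0,0,0,0,0,-0.004,0,0,0,0,0,0,-0.004,0,0,0,0,0]}}

```text
time_s: 15.6
eef_pos: [0.5658, -0.2365, 0.1035]
eef_rot: [0.002, -0.069, 0.998, 0.0]
wrist_force: [-1.0, 5.2, 7.8]
opening: 0.26
grasp_force: 62.4
```

{"fn": "carry_out", "kwargs": {"steps": [-0.005,0,0,0,0,0,0,-0.01,0,0,0,0,0,0,-0.014,0,0,0,0,0,0,-0.017,0,0,0,0,0,0,-0.019,0,0,0,0,0,0,-0.019,0,0,0,0,0,0]}}

```text
time_s: 16.2
eef_pos: [0.5842, -0.2339, 0.1035]
eef_rot: [0.002, -0.069, 0.998, 0.0]
wrist_force: [-3.2, 4.2, 7.7]
opening: 0.261
grasp_force: 62.5
```

```bash
python3 -c "
from h import *
o=ctrl.get_obs();print(o['torque'],o['wrist_force'],pose()[1].as_matrix())"
```

```text
[ 0.8506  0.4807 -0.1044] [-3.1751  4.2032  7.6915] [[-0.9904 -0.1379  0.0032]
 [-0.1379  0.9905  0.0003]
 [-0.0032 -0.0002 -1.    ]]
```

{"fn": "carry_out", "kwargs": {"steps": [-0.001,0,0,0,0,0,0,-0.002,0,0,0,0,0,0,-0.003,0,0,0,0,0,0,-0.004,0,0,0,0,0,0,-0.005,0,0,0,0,0,0,-0.005,0,0,0,0,0,0]}}

```text
time_s: 16.8
eef_pos: [0.5877, -0.2335, 0.1035]
eef_rot: [-0.0, -0.069, 0.998, 0.0]
wrist_force: [-10.7, 3.7, 13.4]
opening: 0.263
grasp_force: 63.1
```

```bash
python3 -c "
from h import *
o=ctrl.get_obs();print(o['torque'],o['wrist_force'])"
```

```text
[ 0.6686  1.7044 -0.0611] [-10.7475   3.6904  13.375 ]
```

{"fn": "carry_out", "kwargs": {"steps": [-0.0003,-0.0008,0,0,0,0,0,-0.0003,-0.0016,0,0,0,0,0,-0.0003,-0.002,0,0,0,0,0,-0.0003,-0.002,0,0,0,0,0]}}

```text
time_s: 17.2
eef_pos: [0.5878, -0.2339, 0.1035]
eef_rot: [-0.001, -0.069, 0.998, 0.002]
wrist_force: [-11.9, 9.2, 18.0]
opening: 0.265
grasp_force: 63.5
```

Run:
```python
from h import *
o=ctrl.get_obs();print(o['torque'],o['wrist_force']);to(.588,-.2335,.1035,97.9)
s=snap("side");cv2.imwrite("s9r.png",s)
save(s,"s9.png",(285,190,385,290),6)
```

```text
[ 1.8531  1.9087 -0.0999] [-11.9135   9.1695  17.9995]
phi 97.93 shift [-0.0003  0.0003 -0.    ] turn [ 0.0038 -0.0014  0.0005]
```

View pics/s9.png

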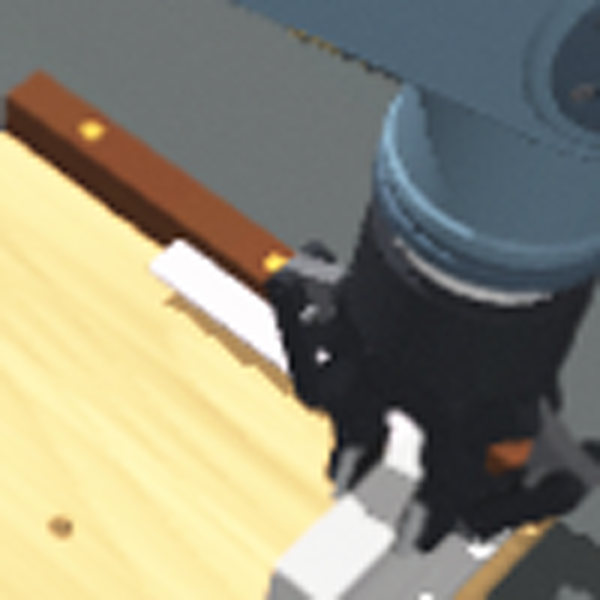

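The blade lies along the rail and the stock along the fence. Mz puts the contact toward the heel on the rail, so I'll add a little clockwise yaw to load the blade evenly.

{"fn": "carry_out", "kwargs": {"steps": [0,0,0,0,0,0.005,0,0,0,0,0,0,0.01,0,0,0,0,0,0,0.01,0,0,0,0,0,0,0.01,0]}}

```text
time_s: 17.65
eef_pos: [0.5878, -0.2338, 0.1034]
eef_rot: [-0.001, -0.065, 0.998, 0.002]
wrist_force: [-12.1, 8.5, 17.1]
opening: 0.261
grasp_force: 63.6
```

Run:
```python
from h import *
o=ctrl.get_obs();print(o['torque'],o['wrist_force']);to(.588,-.2335,.1035,97.9)
```

```text
[1.7372 1.9238 0.3778] [-12.1025   8.5394  17.1303]
phi 97.43 shift [-0.0002  0.0003 -0.    ] turn [ 0.0034 -0.0016 -0.0082]
```

Run:
```python
from h import *
s=snap("side").astype(int);a=cv2.imread("s6r.png").astype(int);b=cv2.imread("side0.png").astype(int)
print("pin diff",np.abs(s-a)[300:330,310:330].max(), "block_a",np.abs(s-b)[238:265,245:290].max())
# blade white / rail dark boundary vs z=.0325 plane
h=cv2.cvtColor(s.astype(np.uint8),cv2.COLOR_BGR2HSV);m=((h[...,1]<30)&(h[...,2]>190)).astype(np.uint8)
m[:, :305]=0;m[:,334:]=0;m[:225]=0;m[255:]=0
k=max(cv2.findContours(m,0,2)[0],key=cv2.contourArea)[:,0]
W=np.array([pt("side",*q,.0325)[:2] for q in k],np.float32);print("blade rect",cv2.minAreaRect(W))
o=ctrl.get_obs();print(o["time_s"],o["wrist_force"],o["torque"])
```

```text
pin diff 98 block_a 15
blade rect ((0.6077595353126526, -0.1273421198129654), (0.020859908312559128, 0.07077857106924057), 7.781569004058838)
17.7 [-12.2391   8.6243  17.3422] [1.8322 1.8853 0.4171]
```

Run:
```python
from h import *
s=snap("side")
for i in(s,cv2.imread("s6r.png")):
    h=cv2.cvtColor(i,cv2.COLOR_BGR2HSV)[305:330,312:328];m=(h[...,1]>150)&(h[...,2]>90);y,x=np.nonzero(m);print(m.sum(),x.mean()+312,y.mean()+305,y.min()+305,y.max()+305)
```

```text
47 320.0 321.3191489361702 318 325
47 320.0 321.3191489361702 318 325
```

The pin hasn't moved, the blade runs parallel to the rail, and both contacts are loaded, so I'm handing in.

```bash
python3 -c "
from bench import ctrl
print(ctrl.hand_in())"
```

```text
the job is handed in; nothing more can be done
None
```

The job is handed in: the index pin is fully home through the fence into the board, and the gripper is holding the square in the corner with about 10 N each against the fence and the rail; the blade reads parallel to the rail in the last picture, but I judged the stock's fit to the fence from forces and position.

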